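# Seat a test bar and snap the toggle clamp shut

## Task

The notched steel test bar lies short of the end stop in the marking fixture: with closed fingertips, push it along its guide rails until it rests fully home against the stop. Then push the knob of the toggle clamp over, past center, so that the clamp snaps shut and its rubber foot holds the bar down. Only push: do not grip the knob or the bar or lift the bar, and leave the things standing around undisturbed.

Things in the scene. Friction and masses are not known exactly. Their poses are not given: they have to be found in the camera images.
- jig: marking fixture, fixed: aluminium plate 290 (x) x 210 (y) x 20 mm; origin at the centre of its underside, x along the guide rails to the end stop, z up. Two rails, x from -25 to 90 mm, 10 mm wide, 9 mm high above the plate, leave a 27 mm channel along y = 0. The plate nearer than x = -25 mm has no rails
- stop_face (a point): point on the face of the end stop that the bar must meet, on the channel's centre line, 6 mm above the plate; axes as the fixture's. The stop is a dark block, 16 x 50 x 20 mm, across the far end of the channel
- bar: loose plain steel bar with a dark cross notch at mid-length, 140 (x) x 24.5 (y) x 12 mm, 0.3 kg, lying flat on the plate, its front part between the rails, its tail sticking out of them towards the robot; origin at the centre of its underside, x along the bar to the stop. It starts 25 to 60 mm short of the stop and slides with about 1 to 4 N
- bar_nose (a point): centre of the bar's end face towards the stop, 70 mm from the bar's origin, 6 mm above its underside
- bar_tail (a point): centre of the bar's other end face, the one to push on, 70 mm from the bar's origin, 6 mm above its underside (26 mm above the table); when the bar is home it is still 25 mm outside the rails
- clamp_base: toggle clamp's foot, 50 x 50 mm with two steel cheeks 46 mm tall, fixed on the plate on the +y side of the rails; origin at the centre of its underside, on the plate's top; axes parallel to the fixture's. The lever moves in its y-z plane
- clamp_hinge (a point): lever's pivot, on the clamp foot's centre, 57 mm above the table; the pivot's axis runs along the fixture's x
- clamp_lever (a joint): lever angle: 0 open (handle leaning 35 degrees to the fixture's +y, away from the bar, short arm raised); grows as the handle goes to -y. A spring holds it open (about 4 N at the knob to start it); past center (about 0.6 rad, handle upright) it snaps over to about 1.22 rad: handle 35 degrees to -y, rubber foot of the short arm pressing on the bar
- clamp_knob (a point): centre of the black knob, 24 mm in diameter, at the end of the clamp's handle, 92 mm from the pivot; open, it stands about 132 mm above the table and 53 mm to the +y side of the pivot; it moves on a circle about the pivot. The handle below it is a round rod 12 to 16 mm thick
- platen: round steel compression platen, 52 mm wide, 22 mm tall, standing on the right part of the plate; a bystander, leave alone; origin at its underside
- nut: small brass nut, 28 mm wide, 24 mm tall, standing on the plate's near left corner; a bystander, leave alone; origin at its underside
- wrench: open-ended steel wrench lying left of the fixture; a bystander, leave alone; origin at its underside
- jar: white jar, 60 mm wide, 75 mm tall, right of the fixture; a bystander, leave alone; origin at its underside
- weight: steel weight with a neck, 54 mm wide, 70 mm tall, left of the fixture; a bystander, leave alone; origin at its underside
- clevis: dark steel clevis, 40 x 40 mm, 55 mm tall, right of the fixture; a bystander, leave alone; origin at its underside
There are look-alikes about, which are no part of the job. What is shaped like the bar but purple is not meant.

How it is judged:
By the outcome, as a careful person would: the job done as asked, in the order asked, and still so for the second after the job is handed in, with the robot touching nothing.
It also fails if it takes over 38 s, if anything falls off the work surface, if the arm or the gripper's body presses on something with over 40 N, if the wrist force passes 120 N, or if a joint passes its speed limit or range.

## Robot

A 6-joint arm with a two-finger parallel gripper is mounted at the origin on the work surface. World frame = base frame: x ahead of the robot, y to its left, z up, the work surface at z = 0. Lengths are in mm, angles in rad, forces in N, time in s.
With the tool pointing down it reaches from about 400 to 925 mm from the base axis. Payload 12.5 kg.
Tool frame: the origin (TCP) lies at the very end of the fingers, on their centre line; the grasp point (between the pads) lies 19 mm behind it; z points along the fingers, y is the line along which they close (so a half turn about z gives the same grasp; the last joint's range is limited). The gripper opens to 95 mm and grips with 3 to 60 N. Pads are 20 mm wide; open, the fingers measure 119 mm over their backs; the gripper's body (75 mm by 180 mm) begins 59 mm behind the grasp point.
Start: joints at [-1.248, 0.491, 1.559, -0, 1.092, -0.106], TCP at [259.886, -568.424, 214.661] pointing down, gripper open.
Joint ranges: [-3.1, 3.1], [-0.84, 2.19], [0.05, 2.79], [-1.13, 4.28], [0.06, 2.93], [-2.69, 2.69]. Speed limits (rad/s): [2.22, 2.22, 2.79, 3.14, 3.14, 3.14].

## Interface

Orientations are given as a unit quaternion [x, y, z, w].
In Python, from bench import env, optics gives the robot as it stands.
- The arm moves only by the shell command python3 -m pendant 'ROWS' [OPENING] [FORCE]. ROWS is JSON, a list of rows, each an object of numbers: "x", "y", "z": the shift along the world's x, y, z each as a share of 0.25 m, from -1 to 1; "rx", "ry", "rz": the turn, a rotation vector about the world's x, y, z each as a share of 30 degrees, from -1 to 1. In form: [{"x": .., "y": .., "z": .., "rx": .., "ry": .., "rz": ..}, ...]. A call has 1 to 5 rows; each row is the pose to reach, as a shift and turn from the pose commanded when the call began; what a row does not reach only later rows make up. A row lasts 1/8 s, in which the tool goes at most 62.5 mm and 10.7 degrees, less where a joint would pass 70% of its speed; a pose out of reach is approached as far as the arm can. A call with a number of a shift or a turn outside -1 to 1 is refused whole. A call with a gripper value outside its range is refused whole. OPENING is the opening, from 0 (shut) to 1 (fully open), set as the call begins (- or left out, the last holds). The fingers move at their own pace and stop on an object; FORCE is the grip in N (left out, the last holds). Time passes only in rows, so rows that repeat a pose let the fingers close. It gives the time, the measured TCP pose, the force, the opening and the grip force at its end, in the units of the state.
- env.get_obs(): the state, without advancing time (a new reading comes with each control period).
- optics.camera(name): name is "scene" or "top" or "wrist"; returns a dict with "frame" (420x560x3 uint8, red, green, blue), "vfov" (degrees; the focal length in pixels is half the picture's height over the tangent of half this angle, whatever the lens; pixels are square), "cx", "cy" (the principal point, pixels), "origin" and "attitude" of the camera in the world; the wrist camera has in their place "hand_eye" (4x4, takes a point from camera to tool coordinates, whose origin is the TCP and whose axes are the flange's). Camera axes: x right, y down, z forward; pixel columns grow to the right and rows downward; lengths in mm; the calibration is good to about 2 mm. The wrist camera is an equidistant fisheye: a pixel r from the principal point sees the ray r / f radians off the axis. A picture is of the moment at which its call begins: read the wrist's pose just before it. There is no depth.
- env.finish_job(): hands the job in; it is judged then, once.
The state is a dict: "clock": time; "joint_positions": joint angles; "qd": joint speeds; "joint_torque": joint torques, N m; "tcp_pos": TCP position; "orientation": TCP orientation; "ft_force": force on the tool from outside, world axes, zero at the start; "torque": the same for the moment, N m; "gripper_width": finger opening in mm; "grip_force": force on a finger pad.
Only numpy, scipy, OpenCV 4.12 (cv2) and the standard library are available. Lean on these libraries where they do the work, as an engineer would, in place of code of your own. Each camera call takes 0.05 s, during which the arm holds its last target. There are 200 camera calls.

## Working session

There is one attempt and no reset: what is moved stays moved. The work goes in short steps, Python scripts to look and compute and a shell command to move; the robot and the scene stay as the last step left them, time stands still between calls to the robot, and variables do not carry over. Pictures are saved under pics/ and viewed, at most 10 in all, crops included, and the job is handed in when it is done.

```bash
mkdir -p pics
python3 - <<'E'
from bench import env, optics
import cv2
for n in("scene","top"):
    c=optics.camera(n); cv2.imwrite(f"pics/{n}0.png",c["frame"][:,:,::-1])
    print({k:v for k,v in c.items() if k!="frame"})
o=env.get_obs();print(o)
E
```

```text
{'vfov': 57.31261883766221, 'cx': 279.393190843373, 'cy': 206.35346898005432, 'origin': array([1273.48254436,  387.68531204,  816.99615081]), 'attitude': array([ 0.47548027,  0.77126589, -0.36072472, -0.22123541])}
{'vfov': 44.99810907566496, 'cx': 280.2862004255015, 'cy': 207.7952070939389, 'origin': array([ 450.34229953,    7.77208851, 1374.29478236]), 'attitude': array([ 0.71285212, -0.70068628,  0.02152822, -0.02042384])}
{'clock': 0.1, 'joint_positions': array([-1.24762505e+00,  4.91475948e-01,  1.55936553e+00,  1.52270287e-05,
        1.09169420e+00, -1.05625690e-01]), 'qd': array([-8.91769326e-05, -2.67584857e-03, -1.68813408e-03, -1.73829795e-03,
       -1.41224993e-03,  5.72701203e-05]), 'joint_torque': array([ 4.45421843e-03, -6.13623476e+01, -2.58605182e+01,  6.94546499e-02,
        4.70170460e-02, -7.95373921e-05]), 'tcp_pos': array([ 259.80558724, -568.21987922,  214.14259344]), 'orientation': array([ 9.77105188e-01,  2.12756265e-01, -4.44716638e-05, -4.69456747e-04]), 'ft_force': array([ 0.31518542, -0.57142179, -0.02242088]), 'torque': array([0.00050268, 0.00982369, 0.07731254]), 'grip_force': 0.0, 'gripper_width': 94.96971945763545}
```

View pics/top0.png

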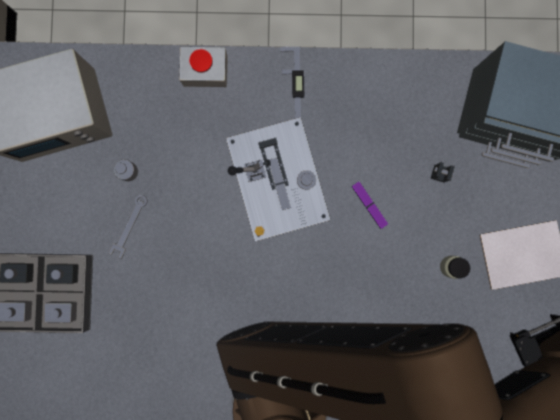

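View pics/scene0.png

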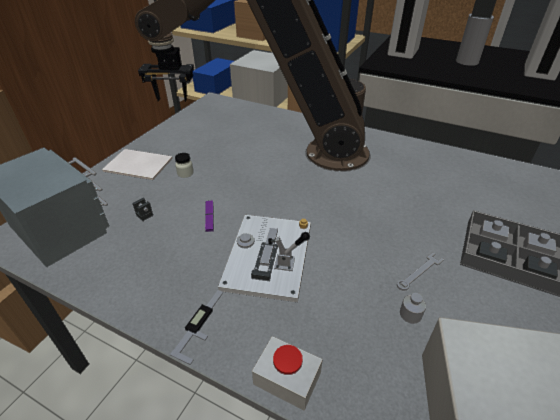

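The plate is seen in the top view at about (228–328, 120–240). The bar is near (283,195) and the knob at (233,170). I'll enlarge both views.

```bash
cat > h.py <<'E'
import numpy as np, cv2
from scipy.spatial.transform import Rotation as R
from bench import env, optics
def ray(c,u,v):
    f=210/np.tan(np.radians(c["vfov"])/2)
    d=R.from_quat(c["attitude"]).apply([(u-c["cx"])/f,(v-c["cy"])/f,1]); return np.array(c["origin"]),d
def onz(c,u,v,z):
    o,d=ray(c,u,v); return o+d*(z-o[2])/d[2]
def proj(c,p):
    f=210/np.tan(np.radians(c["vfov"])/2)
    q=R.from_quat(c["attitude"]).inv().apply(np.array(p)-c["origin"]); return q[:2]/q[2]*f+[c["cx"],c["cy"]]
E
python3 - <<'E'
import cv2
a=cv2.imread("pics/top0.png")[110:250,215:345];cv2.imwrite("pics/t1.png",cv2.resize(a,(557,600),interpolation=cv2.INTER_CUBIC))
a=cv2.imread("pics/scene0.png")[205:305,210:330];cv2.imwrite("pics/s1.png",cv2.resize(a,(720,600),interpolation=cv2.INTER_CUBIC))
E
```

```text
(no output)
```

View pics/t1.png

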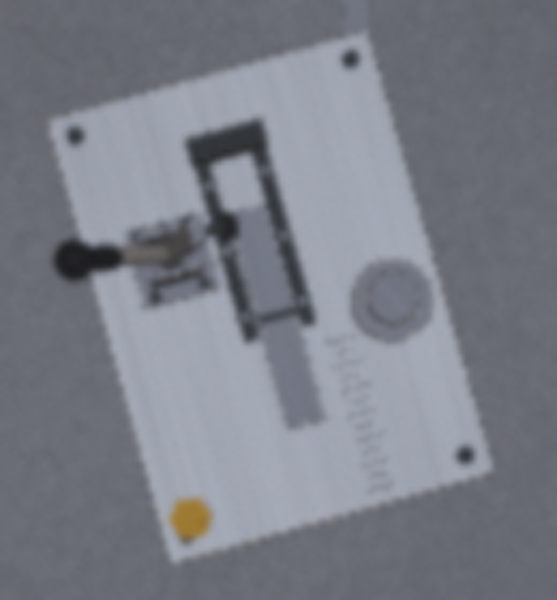

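View pics/s1.png

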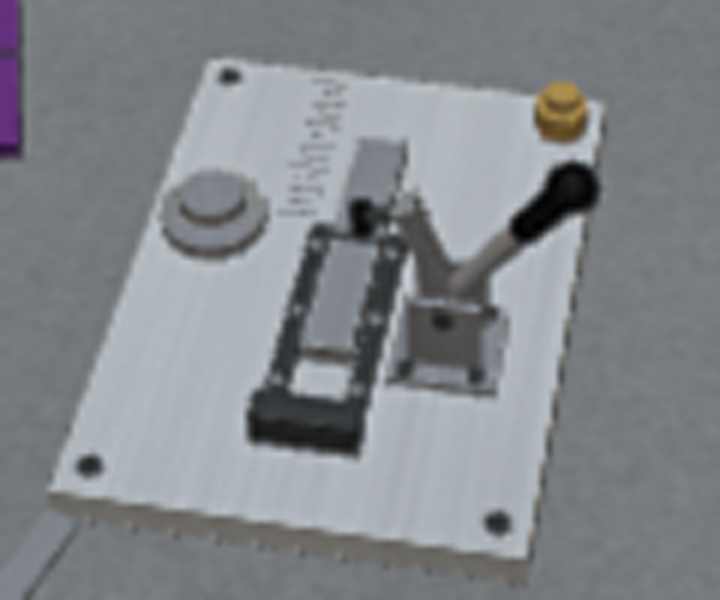

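The top crop shows plate corners at (50,122), (366,35), (492,468) and (175,562), the bar tail at (306,425), the nose at (245,208) and the knob at (73,258). In the scene crop the plate corners are at (210,60), (605,103), (50,490) and (528,557), and the knob is at (572,188).

Run:
```python
from h import *
t=optics.camera("top"); s=optics.camera("scene")
T=lambda u,v:((u+.5)/4.285+215-.5,(v+.5)/4.285+110-.5); S=lambda u,v:((u+.5)/6+210-.5,(v+.5)/6+205-.5)
# fixture corners: order TL(+x,+y) TR(+x,-y) BR(-x,-y) BL(-x,+y)
loc=np.array([[145,105],[145,-105],[-145,-105],[-145,105]])
def fit(P):
    P=np.array(P)[:,:2];m=P.mean(0);a=np.arctan2(*( [np.sum(loc[:,0]*(P-m)[:,1]-loc[:,1]*(P-m)[:,0]),np.sum(loc*(P-m))]))
    Rm=np.array([[np.cos(a),-np.sin(a)],[np.sin(a),np.cos(a)]]);print("fit",m,np.degrees(a),"res",(P-m-loc@Rm.T).round(1).tolist());return m,a,Rm
f1=fit([onz(t,*T(*p),20) for p in[(50,122),(366,35),(492,468),(175,562)]])
f2=fit([onz(s,*S(*p),20) for p in[(528,557),(50,490),(210,60),(605,103)]])
m=(f1[0]+f2[0])/2;a=(f1[1]+f2[1])/2;Rm=R.from_euler("z",a).as_matrix()[:2,:2]
L=lambda p:(Rm.T@(p[:2]-m)).round(1)
print("m",m,np.degrees(a))
for n,f,c,p,z in[("tail",T,t,(306,425),32),("tailS",S,s,(383,140),32),("nose",T,t,(240,208),32),("noseS",S,s,(326,357),32),("stop",T,t,(232,157),40),("stopS top near",S,s,(313,392),40),("knob",T,t,(73,258),132),("knobS",S,s,(572,188),132),("plat",T,t,(392,298),42),("nut",T,t,(190,518),44),("base",T,t,(172,262),20)]:
    P=onz(c,*f(*p),z);print(n,P.round(1),"fix",L(P))
w=onz(t,458,267,75),onz(t,442,172,55);print(w)
```

```text
fit [609.33832653  14.45910238] 16.984850940639205 res [[-0.7, -2.0], [-3.1, 0.7], [2.2, 2.8], [1.6, -1.5]]
fit [615.32388398  18.83092195] 16.899454465305787 res [[-1.2, -1.7], [-1.6, 0.2], [1.9, 1.9], [0.9, -0.4]]
m [612.33110525  16.64501217] 16.942152702972496
tail [527.7  -8.9  32. ] fix [-88.4   0.2]
tailS [534.1  -6.4  32. ] fix [-81.6   0.8]
nose [662.3  34.4  32. ] fix [53.   2.4]
noseS [672.1  36.3  32. ] fix [62.9  1.4]
stop [692.8  39.8  40. ] fix [83.7 -1.3]
stopS top near [698.6  44.5  40. ] fix [90.6  1.5]
knob [615.8 127.9 132. ] fix [ 35.8 105.4]
knobS [618.7 129.1 132. ] fix [ 38.9 105.7]
plat [606.4 -60.5  42. ] fix [-28.1 -72.1]
nut [468.8  61.2  44. ] fix [-124.3   84.5]
base [629.3  76.7  20. ] fix [33.7 52.5]
(array([ 384.08090586, -449.53430855,   75.        ]), array([ 629.96466262, -415.54031482,   55.        ]))
```

Fixture is at about (612, 17) mm, turned 16.9°. The bar tail is at about fixture x = −85 and home is x = −50. Next I close the gripper, swing over to a point behind the tail and turn to the fixture's yaw.

```bash
python3 -m pendant '[{"x":0.1,"y":0.24,"rz":-0.12},{"x":0.2,"y":0.48,"rz":-0.255},{"x":0.304,"y":0.73,"rz":-0.255},{"x":0.304,"y":0.73,"rz":-0.255}]' 0 20
python3 -m pendant '[{"x":0.1,"y":0.24},{"x":0.2,"y":0.48},{"x":0.304,"y":0.73},{"x":0.304,"y":0.73}]'
python3 -m pendant '[{"x":0.1,"y":0.24},{"x":0.2,"y":0.48},{"x":0.304,"y":0.73},{"x":0.304,"y":0.73},{"x":0.304,"y":0.73}]'
```

```text
validation failed for argument at $[0]...
validation failed for argument at $[0]...
validation failed for argument at $[0]...
```

Rows need all six fields.

```bash
python3 -m pendant '[{"x":0.1,"y":0.24,"z":0,"rx":0,"ry":0,"rz":-0.12},{"x":0.2,"y":0.48,"z":0,"rx":0,"ry":0,"rz":-0.255},{"x":0.304,"y":0.73,"z":0,"rx":0,"ry":0,"rz":-0.255},{"x":0.304,"y":0.73,"z":0,"rx":0,"ry":0,"rz":-0.255}]' 0 20
python3 -m pendant '[{"x":0.1,"y":0.24,"z":0,"rx":0,"ry":0,"rz":0},{"x":0.2,"y":0.48,"z":0,"rx":0,"ry":0,"rz":0},{"x":0.304,"y":0.73,"z":0,"rx":0,"ry":0,"rz":0},{"x":0.304,"y":0.73,"z":0,"rx":0,"ry":0,"rz":0}]'
python3 -m pendant '[{"x":0.1,"y":0.24,"z":0,"rx":0,"ry":0,"rz":0},{"x":0.2,"y":0.48,"z":0,"rx":0,"ry":0,"rz":0},{"x":0.304,"y":0.73,"z":0,"rx":0,"ry":0,"rz":0},{"x":0.304,"y":0.73,"z":0,"rx":0,"ry":0,"rz":0},{"x":0.304,"y":0.73,"z":0,"rx":0,"ry":0,"rz":0}]'
```

```text
clock: 0.7
tcp_pos: [336.8, -383.0, 215.0]
orientation: [0.989, 0.149, 0.0, -0.0]
ft_force: [-0.0, -0.1, 0.0]
gripper_width: 60.7
grip_force: 0.0
clock: 1.2
tcp_pos: [412.8, -201.4, 214.8]
orientation: [0.989, 0.149, 0.0, 0.0]
ft_force: [0.5, -0.5, -0.5]
gripper_width: 20.1
grip_force: 0.0
clock: 1.82
tcp_pos: [488.2, -21.6, 214.5]
orientation: [0.989, 0.147, -0.0, 0.0]
ft_force: [-0.4, -0.2, -0.1]
gripper_width: 0.4
grip_force: 0.0
```

```bash
cat >> h.py <<'E'
def wpose(c,o):
    H=np.array(c["hand_eye"]); A=np.eye(4); A[:3,:3]=R.from_quat(o["orientation"]).as_matrix(); A[:3,3]=o["tcp_pos"]; return A@H
def won(c,W,u,v,z):
    f=210/np.tan(np.radians(c["vfov"])/2); d=np.array([u-c["cx"],v-c["cy"]]); r=np.hypot(*d)+1e-9; th=r/f
    d=W[:3,:3]@np.r_[d/r*np.sin(th),np.cos(th)]; o=W[:3,3]; return o+d*(z-o[2])/d[2]
E
python3 - <<'E'
from h import *
import pickle
o=env.get_obs();c=optics.camera("wrist");pickle.dump((c,o),open("w1.pkl","wb"))
print(c["vfov"],c["cx"],c["cy"],np.array(c["hand_eye"]).round(2).tolist())
cv2.imwrite("pics/w1.png",cv2.resize(c["frame"][:,:,::-1],(800,600),interpolation=cv2.INTER_CUBIC))
E
```

```text
65.70646984690485 272.4521543677138 209.33305971224624 [[0.0, -0.95, -0.3, 84.66], [1.0, 0.0, -0.0, 0.63], [0.0, -0.3, 0.95, -171.58], [0.0, 0.0, 0.0, 1.0]]
```

View pics/w1.png

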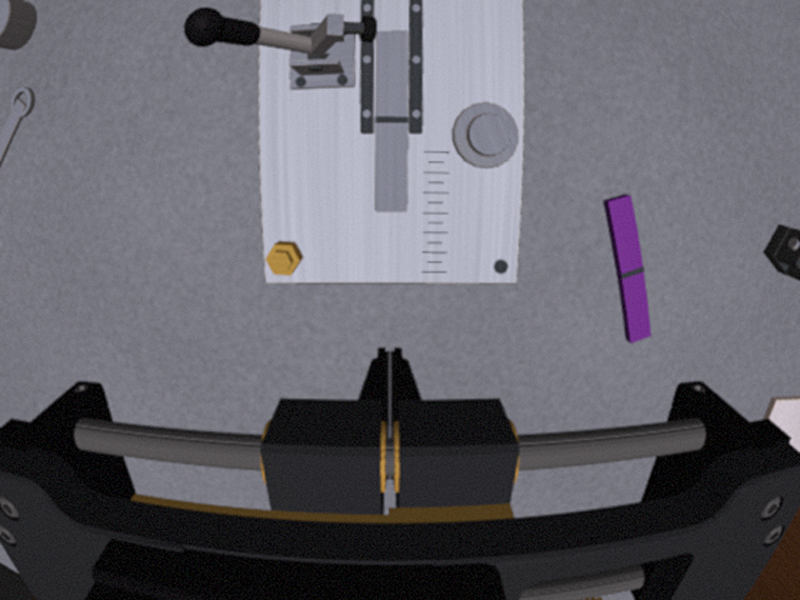

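The wrist view shows the bar tail at (391,211), the notch at (391,119) and rail ends at (367,132) and (416,132). The near plate corners are (267,283) and (517,283), and the knob is at (205,27).

Run:
```python
from h import *
import pickle
c,o=pickle.load(open("w1.pkl","rb"));W=wpose(c,o)
a=np.radians(16.94);Rm=np.array([[np.cos(a),-np.sin(a)],[np.sin(a),np.cos(a)]]);m=np.array([612.3,16.6])
for n,u,v,z in[("tail",391,211,32),("notch",391,119,32),("nose",392,31,32),("railL",367,132,29),("railR",416,132,29),("cL",267,283,20),("cR",517,283,20),("eL",261,100,20),("eR",523,100,20),("knob",205,27,132),("baseL",291,88,20),("baseR",355,87,20)]:
    P=won(c,W,u*.7,v*.7,z);print(n,P.round(1),(Rm.T@(P[:2]-m)).round(1))
print("tcp",(Rm.T@(o["tcp_pos"][:2]-m)).round(1))
```

```text
tail [531.2 -10.   32. ] [-85.4  -1.8]
notch [598.4  10.6  32. ] [-15.   -1.7]
nose [665.1  30.2  32. ] [54.5 -2.4]
railL [583.9  25.1  29. ] [-24.7  16.4]
railR [594.7 -10.3  29. ] [-24.6 -20.6]
cL [443.4  71.5  20. ] [-145.5  101.8]
cR [ 504.7 -128.5   20. ] [-145.2 -107.5]
eL [587.8 114.6  20. ] [  5.1 100.9]
eR [648.6 -83.3  20. ] [   5.6 -106.1]
knob [617.4 126.9 132. ] [ 37.1 104. ]
baseL [602.7  93.6  20. ] [13.2 76.4]
baseR [616.1  45.   20. ] [11.9 26.1]
tcp [-129.9   -0.4]
```

```bash
python3 -m pendant '[{"x":0.001,"y":-0.003,"z":-0.2,"rx":0,"ry":0,"rz":0},{"x":0.002,"y":-0.006,"z":-0.4,"rx":0,"ry":0,"rz":0},{"x":0.002,"y":-0.006,"z":-0.6,"rx":0,"ry":0,"rz":0},{"x":0.002,"y":-0.006,"z":-0.756,"rx":0,"ry":0,"rz":0},{"x":0.002,"y":-0.006,"z":-0.756,"rx":0,"ry":0,"rz":0}]'
python3 -m pendant '[{"x":0.038,"y":0.012,"z":0,"rx":0,"ry":0,"rz":0},{"x":0.077,"y":0.023,"z":0,"rx":0,"ry":0,"rz":0},{"x":0.1,"y":0.03,"z":0,"rx":0,"ry":0,"rz":0},{"x":0.119,"y":0.036,"z":0,"rx":0,"ry":0,"rz":0},{"x":0.138,"y":0.042,"z":0,"rx":0,"ry":0,"rz":0}]'
```

```text
clock: 2.5
tcp_pos: [487.2, -24.0, 24.0]
orientation: [0.989, 0.146, -0.002, -0.001]
ft_force: [-0.5, 0.0, 0.7]
gripper_width: 0.5
grip_force: 0.0
clock: 3.12
tcp_pos: [522.6, -11.7, 25.8]
orientation: [0.989, 0.147, -0.001, -0.0]
ft_force: [-3.3, -1.4, 3.2]
gripper_width: 0.5
grip_force: 1.8
```

```bash
python3 -m pendant '[{"x":0.0153,"y":0.0047,"z":0,"rx":0,"ry":0,"rz":0},{"x":0.0306,"y":0.0093,"z":0,"rx":0,"ry":0,"rz":0},{"x":0.046,"y":0.014,"z":0,"rx":0,"ry":0,"rz":0},{"x":0.061,"y":0.0187,"z":0,"rx":0,"ry":0,"rz":0},{"x":0.077,"y":0.0233,"z":0,"rx":0,"ry":0,"rz":0}]'
python3 -m pendant '[{"x":0.0115,"y":0.0035,"z":0,"rx":0,"ry":0,"rz":0},{"x":0.023,"y":0.007,"z":0,"rx":0,"ry":0,"rz":0},{"x":0.0345,"y":0.0105,"z":0,"rx":0,"ry":0,"rz":0},{"x":0.0345,"y":0.0105,"z":0,"rx":0,"ry":0,"rz":0}]'
python3 -m pendant '[{"x":0.0077,"y":0.0023,"z":0,"rx":0,"ry":0,"rz":0},{"x":0.011,"y":0.0035,"z":0,"rx":0,"ry":0,"rz":0},{"x":0.011,"y":0.0035,"z":0,"rx":0,"ry":0,"rz":0}]'
```

```text
clock: 3.75
tcp_pos: [542.4, -6.0, 25.7]
orientation: [0.989, 0.147, -0.0, 0.0]
ft_force: [-3.4, -0.6, 3.0]
gripper_width: 0.4
grip_force: 1.7
clock: 4.25
tcp_pos: [551.3, -3.4, 25.6]
orientation: [0.989, 0.147, 0.0, 0.0]
ft_force: [0.2, 0.5, 1.1]
gripper_width: 0.5
grip_force: 0.0
clock: 4.62
tcp_pos: [553.4, -2.7, 25.6]
orientation: [0.989, 0.147, -0.0, 0.0]
ft_force: [-2.6, -0.7, 1.5]
gripper_width: 0.1
grip_force: 1.8
```

```bash
python3 -m pendant '[{"x":0.0038,"y":0.0012,"z":0,"rx":0,"ry":0,"rz":0},{"x":0.0077,"y":0.0023,"z":0,"rx":0,"ry":0,"rz":0},{"x":0.0077,"y":0.0023,"z":0,"rx":0,"ry":0,"rz":0}]'
python3 -m pendant '[{"x":0.0038,"y":0.0012,"z":0,"rx":0,"ry":0,"rz":0},{"x":0.0077,"y":0.0023,"z":0,"rx":0,"ry":0,"rz":0},{"x":0.0077,"y":0.0023,"z":0,"rx":0,"ry":0,"rz":0}]'
```

```text
clock: 5.0
tcp_pos: [553.5, -2.4, 25.5]
orientation: [0.989, 0.147, -0.002, -0.0]
ft_force: [-10.9, -7.0, 7.7]
gripper_width: 0.4
grip_force: 6.5
clock: 5.38
tcp_pos: [553.7, -2.3, 25.5]
orientation: [0.989, 0.147, -0.004, -0.0]
ft_force: [-18.3, -12.4, 12.8]
gripper_width: 0.7
grip_force: 11.1
```

Push force rises to 21 N with no further motion, so the bar is probably home. I'll back off, lift and look at the stop.

```bash
python3 -m pendant '[{"x":-0.04,"y":-0.012,"z":0,"rx":0,"ry":0,"rz":0},{"x":-0.1,"y":-0.03,"z":0.1,"rx":0,"ry":0,"rz":0},{"x":-0.1,"y":-0.03,"z":0.3,"rx":0,"ry":0,"rz":0},{"x":-0.1,"y":-0.03,"z":0.54,"rx":0,"ry":0,"rz":0},{"x":-0.1,"y":-0.03,"z":0.75,"rx":0,"ry":0,"rz":0}]'
python3 -m pendant '[{"x":0.15,"y":0.045,"z":0.02,"rx":0,"ry":0,"rz":0},{"x":0.2,"y":0.06,"z":0.02,"rx":0,"ry":0,"rz":0},{"x":0.2,"y":0.06,"z":0.02,"rx":0,"ry":0,"rz":0},{"x":0.2,"y":0.06,"z":0.02,"rx":0,"ry":0,"rz":0}]'
python3 - <<'E'
from h import *
import pickle
o=env.get_obs();c=optics.camera("wrist");pickle.dump((c,o),open("w2.pkl","wb"));print(o["tcp_pos"])
cv2.imwrite("pics/w2.png",cv2.resize(c["frame"][0:240,120:440,::-1],(800,600),interpolation=cv2.INTER_CUBIC))
E
```

```text
clock: 6.0
tcp_pos: [532.7, -8.9, 215.5]
orientation: [0.989, 0.147, 0.001, 0.0]
ft_force: [0.5, -0.4, -0.3]
gripper_width: 0.6
grip_force: 0.0
clock: 6.5
tcp_pos: [581.4, 6.0, 217.3]
orientation: [0.989, 0.147, -0.001, -0.0]
ft_force: [-0.1, -0.1, -0.1]
gripper_width: 0.4
grip_force: 0.0
[581.42910881   5.97210404 217.28404982]
```

View pics/w2.png

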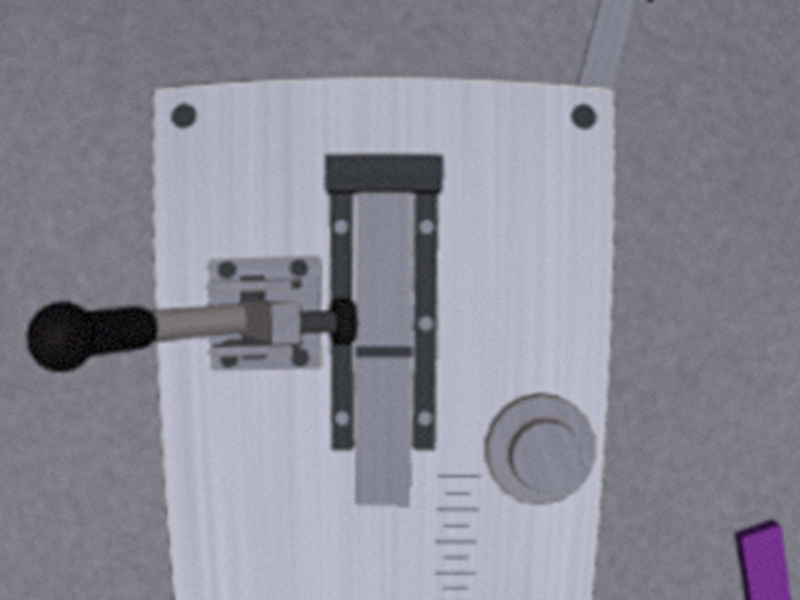

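The bar nose meets the stop at (384,193) with no gap visible. The tail is at (382,506), the rail ends at y = 449 and the knob at (62,337).

Run:
```python
from h import *
import pickle
c,o=pickle.load(open("w2.pkl","rb"));W=wpose(c,o)
a=np.radians(16.94);Rm=np.array([[np.cos(a),-np.sin(a)],[np.sin(a),np.cos(a)]]);m=np.array([612.3,16.6])
for n,u,v,z in[("tailL",356,505,32),("tailR",409,506,32),("noseL",356,193,32),("noseR",412,193,32),("railL",342,449,29),("railR",425,449,29),("stop",384,192,40),("stop32",384,192,32),("knob",62,337,132),("b",265,313,20)]:
    P=won(c,W,120+u*.4,v*.4,z);print(n,P.round(1),(Rm.T@(P[:2]-m)).round(1))
```

```text
tailL [560.7  11.7  32. ] [-50.8  10.4]
tailR [567.3 -11.6  32. ] [-51.3 -13.8]
noseL [694.6  51.9  32. ] [89.   9.7]
noseR [701.6  28.9  32. ] [ 89.  -14.3]
railL [583.3  25.1  29. ] [-25.3  16.6]
railR [594.2 -10.8  29. ] [-25.3 -20.9]
stop [697.7  40.2  40. ] [88.6 -2.3]
stop32 [698.5  40.5  32. ] [89.4 -2.3]
knob [616.6 126.8 132. ] [ 36.2 104.2]
b [632.   76.4  20. ] [36.2 51.5]
```

Bar is home (tail 25.5 mm outside the rails). Next, go to the +y side of the knob at z ≈ 122.

```bash
python3 -m pendant '[{"x":0.03,"y":0.22,"z":0,"rx":0,"ry":0,"rz":0},{"x":0.06,"y":0.44,"z":0,"rx":0,"ry":0,"rz":0},{"x":0.087,"y":0.658,"z":0,"rx":0,"ry":0,"rz":0},{"x":0.087,"y":0.658,"z":0,"rx":0,"ry":0,"rz":0},{"x":0.087,"y":0.658,"z":-0.15,"rx":0,"ry":0,"rz":0}]'
python3 -m pendant '[{"x":0,"y":0,"z":-0.15,"rx":0,"ry":0,"rz":0},{"x":0,"y":0,"z":-0.23,"rx":0,"ry":0,"rz":0},{"x":0,"y":0,"z":-0.23,"rx":0,"ry":0,"rz":0}]'
```

```text
clock: 7.18
tcp_pos: [604.8, 170.7, 182.2]
orientation: [0.989, 0.148, 0.002, 0.0]
ft_force: [0.1, 0.7, -1.2]
gripper_width: 0.6
grip_force: 0.0
clock: 7.55
tcp_pos: [603.2, 169.4, 121.8]
orientation: [0.989, 0.147, -0.002, 0.0]
ft_force: [-0.1, -0.7, 0.5]
gripper_width: 0.6
grip_force: 0.0
```

```bash
python3 -m pendant '[{"x":0.0093,"y":-0.0306,"z":0,"rx":0,"ry":0,"rz":0},{"x":0.0187,"y":-0.061,"z":0,"rx":0,"ry":0,"rz":0},{"x":0.028,"y":-0.092,"z":0,"rx":0,"ry":0,"rz":0},{"x":0.0373,"y":-0.122,"z":0,"rx":0,"ry":0,"rz":0},{"x":0.0466,"y":-0.153,"z":0,"rx":0,"ry":0,"rz":0}]'
python3 -m pendant '[{"x":0.007,"y":-0.023,"z":0,"rx":0,"ry":0,"rz":0},{"x":0.014,"y":-0.046,"z":0,"rx":0,"ry":0,"rz":0},{"x":0.021,"y":-0.069,"z":0,"rx":0,"ry":0,"rz":0},{"x":0.028,"y":-0.092,"z":0,"rx":0,"ry":0,"rz":0}]'
```

```text
clock: 8.18
tcp_pos: [615.5, 136.6, 127.8]
orientation: [0.989, 0.147, 0.002, -0.003]
ft_force: [-3.4, 8.9, 7.2]
gripper_width: 0.5
grip_force: 3.5
clock: 8.68
tcp_pos: [622.9, 108.7, 123.2]
orientation: [0.989, 0.147, -0.0, 0.0]
ft_force: [-0.8, 2.3, 1.3]
gripper_width: 0.5
grip_force: 0.9
```

```bash
python3 -m pendant '[{"x":0.006,"y":-0.019,"z":0,"rx":0,"ry":0,"rz":0},{"x":0.012,"y":-0.038,"z":0,"rx":0,"ry":0,"rz":0},{"x":0.018,"y":-0.058,"z":0,"rx":0,"ry":0,"rz":0},{"x":0.0233,"y":-0.077,"z":0,"rx":0,"ry":0,"rz":0},{"x":0.0233,"y":-0.077,"z":0,"rx":0,"ry":0,"rz":0}]'
python3 - <<'E'
from h import *
c=optics.camera("scene");cv2.imwrite("pics/s2.png",cv2.resize(c["frame"][185:305,205:345,::-1],(700,600),interpolation=cv2.INTER_CUBIC))
E
```

```text
clock: 9.3
tcp_pos: [628.7, 89.6, 123.1]
orientation: [0.989, 0.147, -0.0, 0.0]
ft_force: [0.6, -0.1, 0.3]
gripper_width: 0.5
grip_force: 0.0
```

View pics/s2.png

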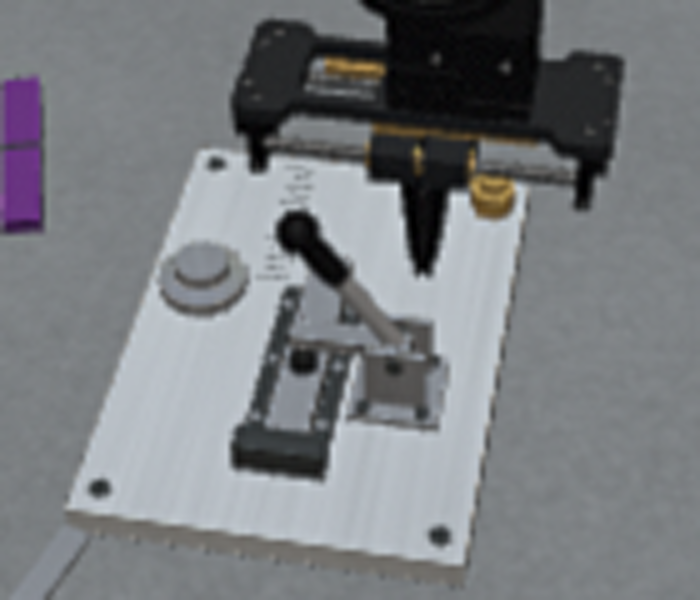

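The clamp has snapped over: knob at (297,230), rubber foot on the bar at (302,360). I'll withdraw to the side, raise, and take a final look.

```bash
python3 -m pendant '[{"x":-0.02,"y":0.06,"z":0,"rx":0,"ry":0,"rz":0},{"x":-0.03,"y":0.1,"z":0.15,"rx":0,"ry":0,"rz":0},{"x":-0.03,"y":0.1,"z":0.37,"rx":0,"ry":0,"rz":0},{"x":-0.03,"y":0.1,"z":0.5,"rx":0,"ry":0,"rz":0}]'
python3 -m pendant '[{"x":-0.2,"y":-0.2,"z":0.1,"rx":0,"ry":0,"rz":0},{"x":-0.3,"y":-0.4,"z":0.1,"rx":0,"ry":0,"rz":0},{"x":-0.3,"y":-0.45,"z":0.1,"rx":0,"ry":0,"rz":0},{"x":-0.3,"y":-0.45,"z":0.1,"rx":0,"ry":0,"rz":0}]'
python3 - <<'E'
from h import *
c=optics.camera("wrist")
cv2.imwrite("pics/w3.png",cv2.resize(c["frame"][0:240,120:440,::-1],(800,600),interpolation=cv2.INTER_CUBIC))
E
```

```text
clock: 9.85
tcp_pos: [621.0, 116.5, 250.9]
orientation: [0.989, 0.148, 0.001, 0.0]
ft_force: [0.4, -0.1, -0.3]
gripper_width: 0.7
grip_force: 0.0
clock: 10.35
tcp_pos: [546.3, 2.6, 273.4]
orientation: [0.989, 0.147, 0.0, 0.0]
ft_force: [0.4, -0.0, -0.3]
gripper_width: 0.5
grip_force: 0.0
```

View pics/w3.png

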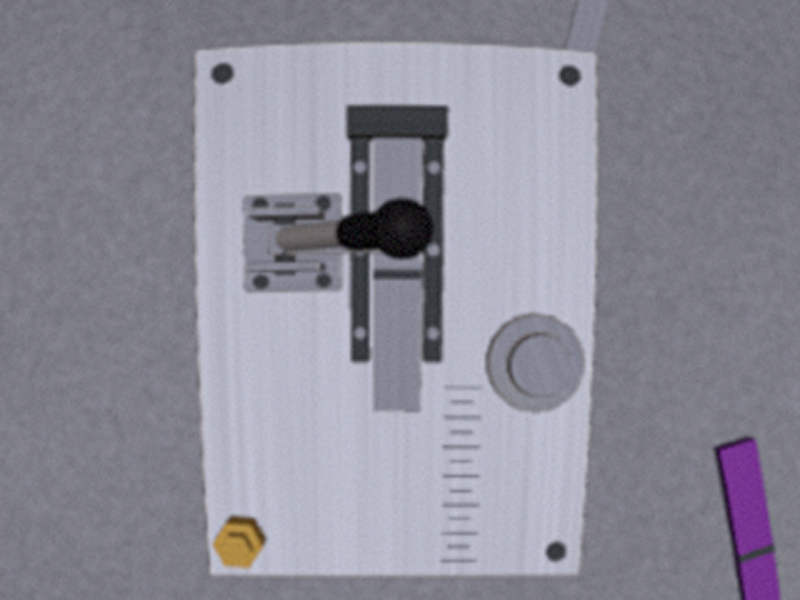

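The bar is still against the stop at (397,138), the knob is over at (403,228), and the platen and nut have not moved. Handing in.

```bash
python3 -c "
from bench import env
print(env.finish_job())"
```

```text
the job is handed in; nothing more can be done
None
```

The bar is pushed home against the stop, the clamp is snapped shut with its rubber foot on the bar, and the job was handed in at about 10.4 s; no verdict came back.

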